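Fit the output shaft into the gearbox housing

ROBOT

A 6-joint arm with a two-finger parallel gripper is mounted at the origin on the work surface. World frame = base frame: x ahead of the robot, y to its left, z up, the work surface at z = 0. Lengths are in m, angles in rad, forces in N, time in s.
With the tool pointing down it reaches from about 0.35 to 0.775 m from the base axis. Payload 7.3 kg.
Tool frame: the origin (TCP) lies at the centre of the arm's flange, where the gripper is bolted on; the fingertips stand 178 mm ahead of it and the grasp point (between the pads) lies 159 mm ahead of it; z points along the fingers, y is the line along which they close (so a half turn about z gives the same grasp; the last joint's range is limited). The gripper opens to 92 mm and grips with 3 to 60 N. Pads are 19 mm wide; open, the fingers measure 130 mm over their backs; the gripper's body (75 mm by 190 mm) begins 47 mm behind the grasp point.
Start: joints at [-1.335, 0.342, 1.524, -0, 1.275, -0.146], TCP at [0.196, -0.487, 0.405] pointing down, gripper open.
Joint ranges: [-2.53, 2.53], [-0.77, 2.02], [0.04, 2.7], [-1, 4.14], [0.28, 2.66], [-3.11, 3.11]. Speed limits (rad/s): [2.57, 2.57, 3.14, 3.14, 3.14, 3.14].

INTERFACE

Orientations are given as [roll, pitch, yaw] about the fixed x, y, z axes, in that order (R = Rz(yaw) Ry(pitch) Rx(roll)).
In Python, from cell import robot, optics gives the robot as it stands (robot), with the cameras (optics).
- The arm moves only by the shell command python3 drive.py FILE [OPENING] [FORCE], which reads ROWS from the file FILE. ROWS is a JSON list of rows, 1 to 8 of them, each written [[dx, dy, dz], [rx, ry, rz]]: dx, dy, dz in parts of the range, where 1.0 means 0.6 m, then a rotation vector rx, ry, rz in a scale on which 1.0 is pi rad; each row shifts and turns the commanded pose from where the row before left it, along the tool's axes as they then stand; what a row does not reach is not made up. A row lasts 1/12 s, in which the tool goes at most 0.0417 m and 0.125 rad, less where a joint would pass 70% of its speed; a pose out of reach is approached as far as the arm can. OPENING is the finger opening in m, set as the command begins (- or left out keeps the last). The fingers move at their own pace and stop on an object; FORCE is the grip in N (left out, the last holds). Time passes only in rows, so rows that do not move let the fingers close. It prints the time, the measured TCP pose, the force, the opening and the grip force at its end. A shift or turn number past 1, either way, is cut back to 1. Input that does not fit is refused with a message, and nothing moves.
- robot.observe(): the state, without advancing time (a new reading comes with each control period).
- optics.read_camera(name): name is "side" or "top" or "wrist"; returns a dict with "image" (420x560x3 uint8, red, green, blue), "fx", "fy", "cx", "cy" (pixels), "pose" (4x4, takes a point from camera to world coordinates). Camera axes: x right, y down, z forward; pixel columns grow to the right and rows downward; lengths in m; the calibration is good to about 2 mm. A picture is of the moment at which its call begins. There is no depth.
- robot.hand_in(): hands the job in; it is judged then, once.
The state is a dict: "time": time; "qpos": joint angles; "qvel": joint speeds; "joint_efforts": joint torques, N m; "tool_pos": TCP position; "tool_rot": TCP orientation; "contact_force": force on the tool from outside, world axes, zero at the start; "torque": the same for the moment, N m; "opening": finger opening in m; "grip_force": force on a finger pad.
Only numpy, scipy, OpenCV 4.12 (cv2) and the standard library are available. Lean on these libraries where they do the work, as an engineer would, in place of code of your own. Each camera call takes 0.05 s, during which the arm holds its last target. There are 200 camera calls.

TASK

Take the output shaft (the one with the 16 mm stub) out of the beech stand and fit it, journal down, into the sharp-edged bore of the gearbox housing, which was clamped by eye near the middle of the vice's jaws. The fit is close, so start it edge-first: lean the shaft about 20 degrees until one edge of its end drops into the bore and feel where the rim is, then straighten it, slide it down fully home until its collar sits flat on the housing, and let go. Do not force it or let it drop down the bore, and leave the two other shafts, the red and white caps and the aluminium can where they are.

Things in the scene. Friction and masses are not known exactly. Their poses are not given: they have to be found in the camera images.
- shaft: Output shaft, turned steel, about 200 g (varies), round. Origin: centre of its lower end face, z up its axis. Journal 20 mm diameter, z 0 to 40 mm, lower edge sharp; collar 30 mm diameter, z 40 to 46 mm; stub 16 mm diameter, z 46 to 92 mm, the part to hold. At the start it hangs upright in one of the stand's three holes (which one varies), collar resting on the stand's top.
- stand: Fixed beech block 70 mm (x) by 190 mm (y) by 56 mm high, origin at the centre of its underside; its place and yaw vary. Three holes of 23 mm diameter, 46 mm deep, in its top in a row along its y, at -58, 0 and +58 mm, each holding one shaft loosely.
- vice: Fixed machine vice, base 96 mm (x) by 235 mm (y), jaws 98 mm long along its x, jaw tops up to 86 mm high, screw and handle to -y, 160 mm from its origin (centre of its underside); place and yaw vary. A cast aluminium gearbox housing, 64 mm diameter, topped by a 43 mm boss with a bore in its level top face, is clamped firmly between the jaws and does not give.
- mid_jaw (a point): Point midway between the jaws and midway along them, at the height of the boss face, 128 mm above the table; axes as the vice's. The housing is not measured: the true centre of the bore's mouth lies on the line through here along the vice's x, up to 12 mm either way. Bore 21 mm diameter, 52 mm deep, vertical, sharp rim. Home: collar flat on the boss face, the shaft's lower end 40 mm below it.
- long_shaft: Another shaft in the stand, to be left there: same journal and collar, but a thin long stub, 10 mm diameter, 70 mm long. Origin at the centre of its lower end.
- stout_shaft: Another shaft in the stand, to be left there: same journal, collar 38 mm diameter and 8 mm thick, stub 24 mm diameter and only 26 mm long. Origin at the centre of its lower end.
- red_cap: Bystander: red open plastic cap, 54 mm diameter, 30 mm high, standing on the bench. Origin under its centre.
- white_cap: Bystander: white open plastic cap, 50 mm diameter, 24 mm high. Origin under its centre.
- rotor_can: Bystander: open aluminium can, 56 mm diameter, 50 mm high. Origin under its centre.

How it is judged:
By the outcome, as a careful person would: the job done as asked, in the order asked, and still so for the second after the job is handed in, with the robot touching nothing.
It also fails if it takes over 48 s, if anything falls off the work surface, if the arm or the gripper's body presses on something with over 40 N, if the wrist force passes 120 N, or if a joint passes its speed limit or range.

## Working session

There is one attempt and no reset: what is moved stays moved. The work goes in short steps, Python scripts to look and compute and a shell command to move; the robot and the scene stay as the last step left them, time stands still between calls to the robot, and variables do not carry over. Pictures are saved under pics/ and viewed, at most 10 in all, crops included, and the job is handed in when it is done.

```bash
ls; mkdir -p pics
python3 - <<'E'
from cell import robot, optics
import cv2,numpy as np,pickle
d={}
for n in("side","top","wrist"):
    c=optics.read_camera(n);d[n]=c;cv2.imwrite(f"pics/{n}0.png",c["image"][:,:,::-1])
    print(n,c["fx"],c["cx"],c["cy"],np.round(c["pose"],3).tolist())
pickle.dump(d,open("c0.pkl","wb"))
o=robot.observe();print(o["time"],o["tool_pos"],o["tool_rot"],o["contact_force"],o["opening"])
E
```

```text
cell.py
drive.py
pics
side 513.5582518276177 277.75709503120095 206.7931014653297 [[-0.834, -0.304, 0.46, 0.14], [-0.551, 0.495, -0.672, 0.654], [-0.023, -0.814, -0.58, 0.641], [0.0, 0.0, 0.0, 1.0]]
top 467.72402044614154 280.88529422043285 206.05354775364617 [[0.015, -0.997, 0.073, 0.48], [-1.0, -0.016, -0.013, 0.048], [0.014, -0.072, -0.997, 1.091], [0.0, 0.0, 0.0, 1.0]]
wrist 318.9928010491141 280.75577747074385 207.86088260863457 [[0.372, -0.883, -0.287, 0.273], [-0.928, -0.354, -0.114, -0.455], [-0.001, 0.309, -0.951, 0.385], [0.0, 0.0, 0.0, 1.0]]
0.15 [ 0.19560435 -0.48710077  0.4042159 ] [-3.14049209e+00 -1.49377301e-04  3.81783847e-01] [-0.11034471  1.1818702  -0.36492269] 0.0917232406796991
```

View pics/top0.png

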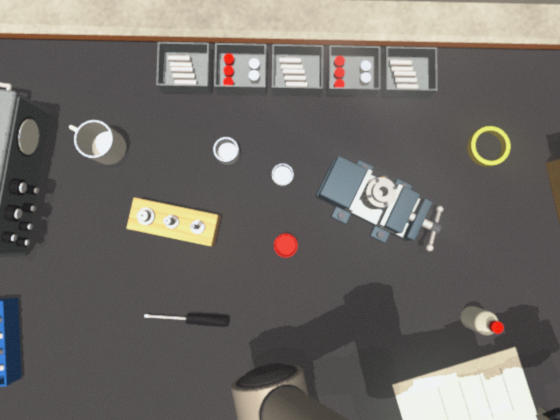

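View pics/side0.png

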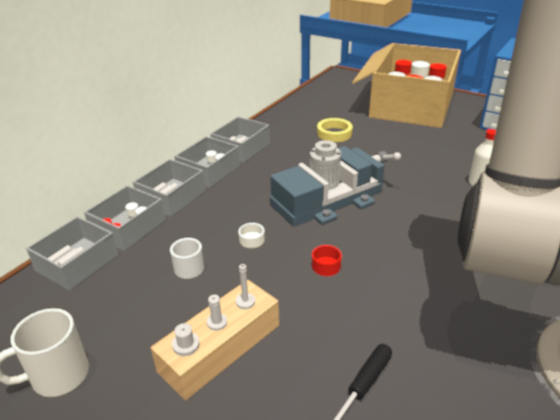

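The side view shows the stout shaft at (185,338), the 16 mm output shaft in the middle at (216,312), and the long one at (245,285). In the top view they are at (146,215), (171,221) and (198,227). The vice bore is near (381,189) in the top view and (325,150) in the side view. I'll enlarge these areas next.

Run:
```python
import cv2,pickle,numpy as np
d=pickle.load(open("c0.pkl","rb"))
def crop(n,x,y,w=100,h=75,k=4): return cv2.resize(d[n]["image"][y:y+h,x:x+w,::-1],None,fx=k,fy=k,interpolation=cv2.INTER_CUBIC)
a=np.vstack([np.hstack([crop("top",125,185),crop("top",320,150)]),np.hstack([crop("side",165,270),crop("side",275,130)])])
cv2.imwrite("pics/crops.png",a)
```

```text
(no output)
```

View pics/crops.png

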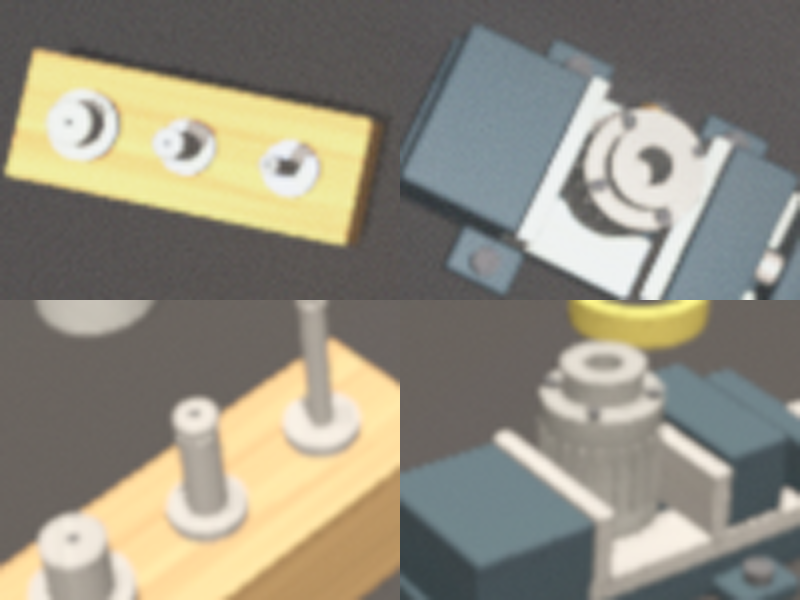

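The crops place the output shaft's stub top at about (167.5,218.5) in the top view and (213.8,298.3) in the side view. The bore mouth is at about (383.7,192) in the top view and (326,145.3) in the side view. Next I'll triangulate these points.

```bash
cat > h.py <<'E'
import numpy as np
from scipy.spatial.transform import Rotation as Ro
def ray(c,p):
    v=np.array([(p[0]-c["cx"])/c["fx"],(p[1]-c["cy"])/c["fy"],1]);v=c["pose"][:3,:3]@v
    return c["pose"][:3,3],v/np.linalg.norm(v)
def tri(obs):
    A=0;b=0
    for c,p in obs:
        o,v=ray(c,p);M=np.eye(3)-np.outer(v,v);A=A+M;b=b+M@o
    x=np.linalg.solve(A,b)
    return x,[np.linalg.norm(np.cross(x-ray(c,p)[0],ray(c,p)[1])) for c,p in obs]
def atz(c,p,z):
    o,v=ray(c,p);return o+v*(z-o[2])/v[2]
def proj(c,P):
    q=c["pose"][:3,:3].T@(np.asarray(P)-c["pose"][:3,3]);return np.array([c["fx"]*q[0]/q[2]+c["cx"],c["fy"]*q[1]/q[2]+c["cy"]])
E
python3 - <<'E'
from h import *
import pickle
d=pickle.load(open("c0.pkl","rb"));t,s=d["top"],d["side"];np.set_printoptions(precision=4,suppress=True)
f=lambda x0,y0,x,y:(x0+(x+.5)/4-.5,y0+(y+.5)/4-.5)
T=lambda a,b:tri([(t,a),(s,b)])
print("stubtop",T(f(125,185,170,134),f(165,270,195,113)))
print("collar",T(f(125,185,187,147),f(165,270,207,206)))
print("bore",T(f(320,150,256,168),f(275,130,204,61)))
print("shafts at stand",[atz(t,f(125,185,*p),.062)[:2] for p in((83,125),(186,147),(291,168))])
print("corners",[atz(t,f(125,185,*p),.056)[:2] for p in((35,48),(377,118),(350,243),(7,175))])
print("jaw edges",[atz(t,f(320,150,*p),.086)[:2] for p in((200,80),(122,237),(325,140),(245,298))])
print("red,can,white",[atz(t,p,.03)[:2] for p in((286,245),(226,150),(282,175))])
E
```

```text
stubtop (array([0.521 , 0.2722, 0.1048]), [np.float64(0.0023076460413522376), np.float64(0.0023076460413523803)])
collar (array([0.5173, 0.274 , 0.0594]), [np.float64(0.0006918866911990328), np.float64(0.000691886691199156)])
bore (array([ 0.5843, -0.1778,  0.1265]), [np.float64(0.00021444903387990688), np.float64(0.00021444903388013561)])
shafts at stand [array([0.5289, 0.3311]), array([0.5177, 0.2744]), array([0.5071, 0.2167])]
corners [array([0.5714, 0.3607]), array([0.5356, 0.171 ]), array([0.4666, 0.1841]), array([0.501 , 0.3733])]
jaw edges [array([ 0.636, -0.157]), array([ 0.5499, -0.1149]), array([ 0.6043, -0.225 ]), array([ 0.518 , -0.1814])]
red,can,white [array([0.4696, 0.0209]), array([0.6843, 0.1614]), array([0.6288, 0.0324])]
```

The rows are not in the units I measure in: shifts go in shares of 0.6 m and turns go in shares of pi rad. I convert before sending: 0.037 m is 0.0617, 0.015 m is 0.025.

```bash
echo '[[[0.0617,0.025,0],[0,0,0]],[[0.0617,0.025,0],[0,0,0]],[[0.0617,0.025,0],[0,0,0]],[[0.0617,0.025,0],[0,0,0]],[[0.0367,-0.0533,0],[0,0,0]],[[0.0367,-0.0533,0],[0,0,0]],[[0.0367,-0.0533,0],[0,0,0]],[[0.0367,-0.0533,0],[0,0,0]]]' > next.json && python3 drive.py next.json
echo '[[[0.0367,-0.0533,0],[0,0,0]],[[0.0367,-0.0533,0],[0,0,0]],[[0.0367,-0.0533,0],[0,0,0]],[[0.0367,-0.0533,0],[0,0,0]],[[0.0367,-0.0533,0],[0,0,0]],[[0.0367,-0.0533,0],[0,0,0]],[[0.0367,-0.0533,0],[0,0,0]],[[0.0367,-0.0533,0],[0,0,0]]]' > next.json && python3 drive.py next.json
echo '[[[0.0367,-0.0533,0],[0,0,0]],[[0.0367,-0.0533,0],[0,0,0]],[[0.0367,-0.0533,0],[0,0,0]],[[0.0367,-0.0533,0],[0,0,0]],[[0.0367,-0.0533,0],[0,0,0]],[[0.0367,-0.0533,0],[0,0,0]],[[0.0367,-0.0533,0],[0,0,0]],[[0.0367,-0.0533,0],[0,0,0]]]' > next.json && python3 drive.py next.json
echo '[[[0,0,0],[0,0,-0.0398]],[[0,0,0],[0,0,-0.0398]],[[0,0,0],[0,0,-0.0398]],[[0,0,0],[0,0,-0.0398]],[[0,0,0],[0,0,-0.0398]],[[0,0,0],[0,0,-0.0398]],[[0,0,0],[0,0,-0.0398]],[[0,0,0],[0,0,-0.0398]]]' > next.json && python3 drive.py next.json
```

```text
time: 0.82
tool_pos: [0.3896, -0.3345, 0.4038]
tool_rot: [-3.14, 0.0, 0.382]
contact_force: [1.3, -0.3, 0.3]
opening: 0.0919
grip_force: 0.0
time: 1.48
tool_pos: [0.4572, -0.0311, 0.4047]
tool_rot: [3.142, 0.0, 0.382]
contact_force: [0.5, 0.4, 0.5]
opening: 0.0919
grip_force: 0.0
time: 2.15
tool_pos: [0.5251, 0.2722, 0.4044]
tool_rot: [3.141, 0.001, 0.382]
contact_force: [-0.0, -0.3, 0.1]
opening: 0.092
grip_force: 0.0
time: 2.82
tool_pos: [0.5251, 0.2701, 0.4043]
tool_rot: [-3.141, 0.001, 1.388]
contact_force: [-0.5, -0.3, -0.9]
opening: 0.0919
grip_force: 0.0
```

Run:
```python
from cell import robot, optics
import cv2,pickle
from h import *
c=optics.read_camera("wrist");o=robot.observe();print(o["tool_pos"],o["tool_rot"])
pickle.dump((c,o),open("w1.pkl","wb"))
for P in((.521,.2722,.108),(.5177,.2744,.062)):print(proj(c,P))
R=Ro.from_euler("xyz",o["tool_rot"]).as_matrix()
np.set_printoptions(precision=4,suppress=True);print(R.T@c["pose"][:3,:3],R.T@(c["pose"][:3,3]-o["tool_pos"]))
print("grasp axis px",[proj(c,o["tool_pos"]+R[:,2]*l) for l in(.159,.178,.30,.342)])
cv2.imwrite("pics/w1.png",c["image"][:,:,::-1])
```

```text
[0.52512226 0.27013201 0.40425271] [-3.14080120e+00  5.76324245e-04  1.39567412e+00]
[276.77965982 200.17445132]
[273.85611421 186.09625534]
[[-0.0083 -0.9511 -0.3088]
 [ 1.     -0.0078 -0.003 ]
 [ 0.0005 -0.3088  0.9511]] [0.0842 0.0002 0.019 ]
grasp axis px [array([281.8045, 281.625 ]), array([281.7147, 263.5415]), array([281.4017, 200.5266]), array([281.3444, 188.9885])]
```

View pics/w1.png

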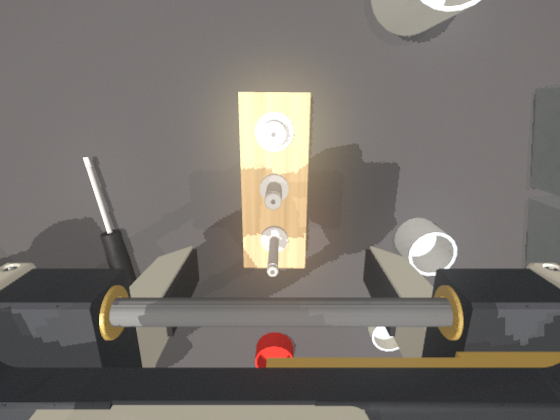

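The wrist view shows the output shaft in the middle hole, with its stub top at (273.5,202) and its collar at (274,187). The tool axis at that depth is near column 281.5.

Run:
```python
from h import *
import pickle
np.set_printoptions(precision=4,suppress=True)
d=pickle.load(open("c0.pkl","rb"));t,s=d["top"],d["side"];c,o=pickle.load(open("w1.pkl","rb"))
f=lambda x0,y0,x,y:(x0+(x+.5)/4-.5,y0+(y+.5)/4-.5)
st=tri([(t,f(125,185,170,134)),(s,f(165,270,195,113)),(c,(273.5,202))]);print(st)
cl=tri([(t,f(125,185,187,147)),(s,f(165,270,207,206)),(c,(274,187.5))]);print(cl)
print(atz(c,(273.5,202),.108),atz(c,(274,187.5),.062))
R=Ro.from_euler("xyz",o["tool_rot"]).as_matrix()
for tgt in (st[0],cl[0]):print(R.T@(np.r_[tgt[:2],.088]-o["tool_pos"])-[0,0,.159])
```

```text
(array([0.5196, 0.2719, 0.1066]), [np.float64(0.0034601953740974853), np.float64(0.0016069787317767703), np.float64(0.0022322248883369184)])
(array([0.5173, 0.2734, 0.0597]), [np.float64(0.0010335510001984103), np.float64(0.0007466348561886888), np.float64(0.001058155215312381)])
[0.5177 0.271  0.108 ] [0.5176 0.2729 0.062 ]
[ 0.0009 -0.0055  0.1573]
[ 0.0021 -0.008   0.1573]
```

To row units: 0.035 m is 0.0583, -0.007 m is -0.0117.

```bash
echo '[[[0.0025,-0.0117,0.0333],[0,0,0]],[[0,0,0.0583],[0,0,0]],[[0,0,0.0583],[0,0,0]],[[0,0,0.0583],[0,0,0]],[[0,0,0.0367],[0,0,0]],[[0,0,0.0167],[0,0,0]],[[0,0,0],[0,0,0]]]' > next.json && python3 drive.py next.json
```

```text
time: 3.45
tool_pos: [0.518, 0.2727, 0.2452]
tool_rot: [-3.137, 0.003, 1.38]
contact_force: [0.0, -0.1, 0.1]
opening: 0.0924
grip_force: 0.0
```

```bash
echo '[[[0,0,0],[0,0,0]],[[0,0,0],[0,0,0]],[[0,0,0],[0,0,0]],[[0,0,0],[0,0,0]],[[0,0,0],[0,0,0]],[[0,0,0],[0,0,0]],[[0,0,0],[0,0,0]],[[0,0,0],[0,0,0]]]' > next.json && python3 drive.py next.json 0 45;echo '[[[0,0,0],[0,0,0]],[[0,0,0],[0,0,0]],[[0,0,0],[0,0,0]],[[0,0,0],[0,0,0]]]' > next.json && python3 drive.py next.json
```

```text
time: 4.12
tool_pos: [0.5186, 0.2729, 0.2478]
tool_rot: [3.141, -0.0, 1.382]
contact_force: [-0.1, -0.4, -0.4]
opening: 0.0432
grip_force: 0.0
time: 4.45
tool_pos: [0.5186, 0.2729, 0.2476]
tool_rot: [-3.141, 0.0, 1.382]
contact_force: [-3.2, 0.3, 3.5]
opening: 0.0162
grip_force: 1.8
```

To row units: -0.03 m is -0.05, -0.02 m is -0.0333.

```bash
echo '[[[0,0,0],[0,0,0]],[[0,0,0],[0,0,0]],[[0,0,0],[0,0,0]]]' > next.json && python3 drive.py next.json;echo '[[[0,0,-0.0167],[0,0,0]],[[0,0,-0.0333],[0,0,0]],[[0,0,-0.0333],[0,0,0]],[[0,0,-0.05],[0,0,0]],[[0,0,-0.05],[0,0,0]],[[0,0,-0.05],[0,0,0]],[[0,0,0],[0,0,0]],[[0,0,0],[0,0,0]]]' > next.json && python3 drive.py next.json
```

```text
time: 4.7
tool_pos: [0.5185, 0.2729, 0.2476]
tool_rot: [-3.141, 0.0, 1.382]
contact_force: [-0.2, -0.2, 1.0]
opening: 0.0149
grip_force: 45.0
time: 5.37
tool_pos: [0.5186, 0.2729, 0.3899]
tool_rot: [3.138, -0.002, 1.382]
contact_force: [-0.4, -0.0, -3.0]
opening: 0.015
grip_force: 45.0
```

To row units: -0.036 m is -0.06, 0.0107 m is 0.0178.

```bash
echo '[[[-0.0333,0.01,-0.025],[0,0,0]],[[-0.06,0.0178,-0.0083],[0,0,0]],[[-0.06,0.0178,0],[0,0,0]],[[-0.06,0.0178,0],[0,0,0]],[[-0.06,0.0178,0],[0,0,0]],[[-0.06,0.0178,0],[0,0,0]],[[-0.06,0.0178,0],[0,0,0]],[[-0.06,0.0178,0],[0,0,0]]]' > next.json && python3 drive.py next.json
echo '[[[-0.06,0.0178,0],[0,0,0]],[[-0.06,0.0178,0],[0,0,0]],[[-0.06,0.0178,0],[0,0,0]],[[-0.06,0.0178,0],[0,0,0]],[[-0.06,0.0178,0],[0,0,0]],[[-0.06,0.0178,0],[0,0,0]],[[-0.03,0.0083,0],[0,0,0.0095]],[[0,0,0],[0,0,0.0382]]]' > next.json && python3 drive.py next.json
echo '[[[0,0,0],[0,0,0.0388]],[[0,0,0],[0,0,0]],[[0,0,0],[0,0,0]]]' > next.json && python3 drive.py next.json
python3 - <<'E'
from cell import robot, optics
import cv2,pickle
from h import *
c=optics.read_camera("wrist");o=robot.observe();print(o["tool_pos"],o["tool_rot"],o["contact_force"],o["torque"])
pickle.dump((c,o),open("w2.pkl","wb"))
R=Ro.from_euler("xyz",o["tool_rot"]).as_matrix()
print(proj(c,(.585,-.178,.128)),proj(c,o["tool_pos"]+R[:,2]*(.231)))
im=c["image"][:,:,::-1][60:360,120:460];cv2.imwrite("pics/w2.png",cv2.resize(im,None,fx=2,fy=2,interpolation=cv2.INTER_CUBIC))
E
```

```text
time: 6.03
tool_pos: [0.5464, -0.0112, 0.406]
tool_rot: [-3.138, 0.0, 1.382]
contact_force: [1.3, -0.2, -2.0]
opening: 0.0154
grip_force: 45.0
time: 6.7
tool_pos: [0.5703, -0.2568, 0.4049]
tool_rot: [-3.138, 0.001, 1.226]
contact_force: [-1.8, 0.4, -3.0]
opening: 0.015
grip_force: 45.0
time: 6.95
tool_pos: [0.5708, -0.2522, 0.4061]
tool_rot: [-3.139, -0.0, 1.113]
contact_force: [-0.1, 0.3, -3.1]
opening: 0.0151
grip_force: 45.0
[ 0.57087065 -0.25203471  0.40658289] [-3.13937709e+00 -1.01670744e-04  1.11389180e+00] [ 0.11284408  0.02556833 -2.5501877 ] [-0.02957263 -0.10788933  0.00778877]
[256.96316497 119.22410903] [281.81949946 227.99204081]
```

View pics/w2.png

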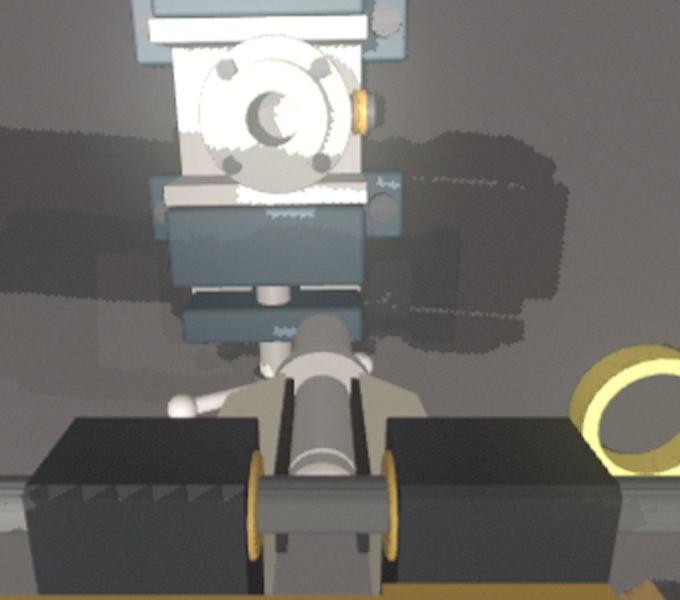

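The wrist view shows the bore centre at crop (271,117), which is full-image (255.4,118.2). The jaws line up with the image rows, and the held shaft is centred at column 281, on the tool axis. It hangs straight.

Run:
```python
from h import *
import pickle
np.set_printoptions(precision=4,suppress=True)
d=pickle.load(open("c0.pkl","rb"));t,s=d["top"],d["side"];c,o=pickle.load(open("w2.pkl","rb"))
f=lambda x0,y0,x,y:(x0+(x+.5)/4-.5,y0+(y+.5)/4-.5)
p=(255.4,118.2);print(atz(c,p,.128))
b=tri([(t,f(320,150,256,168)),(s,f(275,130,204,61)),(c,p)]);print(b)
c1,_=pickle.load(open("w1.pkl","rb"))
R=Ro.from_euler("xyz",o["tool_rot"]).as_matrix();print(R)
for B in(atz(c,p,.128),b[0]):print(R.T@(B-o["tool_pos"]))
```

```text
[ 0.5843 -0.1768  0.128 ]
(array([ 0.5841, -0.1772,  0.127 ]), [np.float64(0.0005842298145878329), np.float64(0.00015766375174366067), np.float64(0.0004719163658535312)])
[[ 0.4412  0.8974 -0.0019]
 [ 0.8974 -0.4412  0.0011]
 [ 0.0001 -0.0022 -1.    ]]
[ 0.0734 -0.0206  0.2786]
[ 0.0729 -0.0205  0.2797]
```

```bash
cat > st.py <<'E'
import sys
from cell import robot, optics
from h import *
np.set_printoptions(precision=2,suppress=True)
B=np.array([.5842,-.1770,.128]);L=.2316;Y=1.1139
R0=(Ro.from_euler("z",Y)*Ro.from_euler("x",np.pi)).as_matrix();v=R0[:,0];u=-R0[:,1];z=np.array([0,0,1.])
F=np.array([v,u,z])
def state():
    o=robot.observe();R=Ro.from_euler("xyz",o["tool_rot"]).as_matrix()
    E=o["tool_pos"]+R[:,2]*L
    th=np.arctan2(R[:,2]@-u,-R[2,2])   # lean, top toward u
    low=E+.01*(np.cos(th)*u*np.sign(th)-np.sin(abs(th))*z)
    print("t %.2f lean %.2f deg"%(o["time"],np.degrees(th)),"rotvec err",np.round((Ro.from_matrix(R0.T@R)).as_rotvec(),4))
    print("E(v,u,z)mm",F@(E-B)*1e3,"low",F@(low-B)*1e3,"F(v,u,z)",F@o["contact_force"],"M",F@o["torque"],"op %.4f"%o["opening"])
    return o,R,E,low
if __name__=="__main__":
    o,R,E,low=state()
    if len(sys.argv)>1: # target v,u,z (mm) of low ("l") or end centre ("e")
        P=low if sys.argv[1]=="l" else E
        T=B+F.T@(np.array([float(a) for a in sys.argv[2:5]])/1e3)
        print("tool delta mm",R.T@(T-P)*1e3)
E
echo '[[[0,0,0],[-0.0382,0,0]],[[0,0,0],[-0.0382,0,0]],[[0,0,0],[-0.0347,0,0]],[[0,0,0],[0,0,0]],[[0,0,0],[0,0,0]]]' > next.json && python3 drive.py next.json; python3 st.py l 0 6 10
```

```text
time: 7.42
tool_pos: [0.5704, -0.2515, 0.4076]
tool_rot: [2.797, 0.001, 1.112]
contact_force: [0.9, 0.1, -3.2]
opening: 0.0153
grip_force: 45.0
t 7.42 lean 19.74 deg rotvec err [-0.34 -0.    0.  ]
E(v,u,z)mm [-73.23 -98.71  61.59] low [-73.23 -89.3   58.21] F(v,u,z) [ 0.5  -0.77 -3.22] M [ 0.36  0.01 -0.01] op 0.0153
tool delta mm [  73.11 -106.08   13.1 ]
```

To row units: -0.0266 m is -0.0443, -0.0265 m is -0.0442.

```bash
echo '[[[0.0305,-0.0442,0.0055],[0,0,0]],[[0.0305,-0.0442,0.0055],[0,0,0]],[[0.0305,-0.0442,0.0055],[0,0,0]],[[0.0303,-0.0443,0.0053],[0,0,0]],[[0,0,0],[0,0,0]],[[0,0,0],[0,0,0]]]' > next.json && python3 drive.py next.json; python3 st.py l 0 6 3
python3 - <<'E'
from cell import robot, optics
import cv2,pickle
a=optics.read_camera("wrist");b=optics.read_camera("side");pickle.dump((a,b),open("w3.pkl","wb"))
f=lambda c,x,y,w,h,k:cv2.resize(c["image"][y:y+h,x:x+w,::-1],None,fx=k,fy=k,interpolation=cv2.INTER_CUBIC)
import numpy as np
cv2.imwrite("pics/w3.png",np.hstack([f(a,210,120,130,180,3),f(b,260,60,130,180,3)]))
E
```

```text
time: 7.92
tool_pos: [0.5178, -0.143, 0.3584]
tool_rot: [2.798, 0.001, 1.113]
contact_force: [0.5, 0.5, -2.6]
opening: 0.0152
grip_force: 45.0
t 7.92 lean 19.69 deg rotvec err [-0.34 -0.    0.  ]
E(v,u,z)mm [ 0.89 -3.48 12.38] low [0.89 5.94 9.01] F(v,u,z) [ 0.67 -0.26 -2.64] M [ 0.27 -0.05 -0.02] op 0.0152
tool delta mm [-0.89 -2.08  5.64]
```

View pics/w3.png

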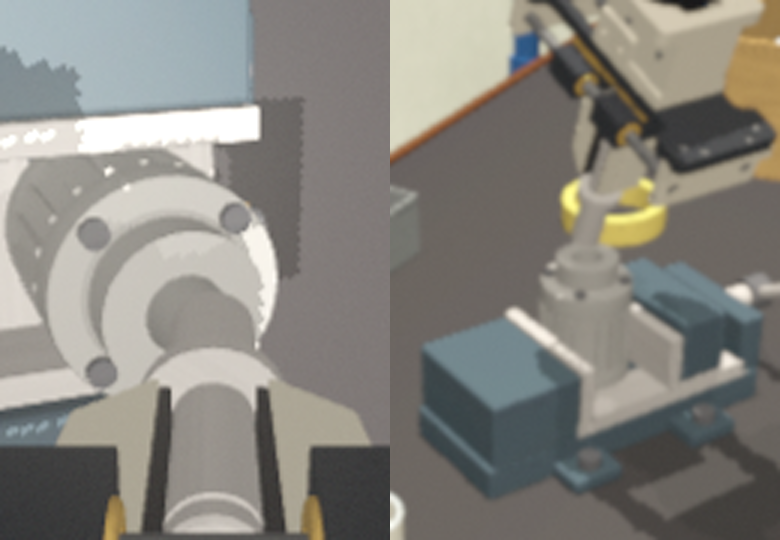

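The wrist and side views show the leaned shaft just above the boss, with its low edge over the bore near wrist crop (180,310). Next I'll lower it gently.

To row units: 0.0056 m is 0.0093, -0.0021 m is -0.0035.

```bash
echo '[[[-0.0015,-0.0035,0.0093],[0,0,0]],[[0,0,0],[0,0,0]]]' > next.json && python3 drive.py next.json; python3 st.py |tail -1; for i in 1 2 3; do echo '[[[0,-0.0006,0.0016],[0,0,0]],[[0,0,0],[0,0,0]]]' > next.json && python3 drive.py next.json>/dev/null; python3 st.py|tail -1; done
```

```text
time: 8.18
tool_pos: [0.5179, -0.1461, 0.3524]
tool_rot: [2.794, 0.0, 1.109]
contact_force: [-0.6, -0.1, -2.7]
opening: 0.0152
grip_force: 45.0
E(v,u,z)mm [-1.97 -5.76  6.62] low [-1.97  3.64  3.22] F(v,u,z) [-0.36  0.51 -2.66] M [ 0.32 -0.03  0.01] op 0.0152
E(v,u,z)mm [-1.67 -5.68  6.13] low [-1.67  3.72  2.71] F(v,u,z) [-0.04  0.1  -2.85] M [ 0.32 -0.02  0.03] op 0.0152
E(v,u,z)mm [-1.34 -5.58  5.38] low [-1.34  3.82  1.96] F(v,u,z) [-0.28 -0.73 -3.2 ] M [ 0.38 -0.03 -0.01] op 0.0151
E(v,u,z)mm [-1.17 -5.44  4.38] low [-1.17  3.95  0.96] F(v,u,z) [ 0.9   0.17 -2.65] M [ 0.36 -0.02 -0.01] op 0.0154
```

```bash
echo '[[[0,0,0],[0,0,0]],[[0,0,0],[0,0,0]],[[0,0,0],[0,0,0]],[[0,0,0],[0,0,0]]]' > next.json && python3 drive.py next.json >/dev/null; python3 st.py l 0 6 -2
```

```text
t 9.02 lean 20.01 deg rotvec err [-0.35 -0.    0.  ]
E(v,u,z)mm [-1.12 -5.56  4.56] low [-1.12  3.83  1.14] F(v,u,z) [ 0.35  0.18 -2.34] M [0.31 0.02 0.02] op 0.0151
tool delta mm [ 1.11 -3.11  2.21]
```

To row units: -0.002 m is -0.0033, 0.0011 m is 0.0018.

```bash
echo '[[[0.0018,-0.0033,-0.0013],[0,0,0]],[[0,0,0],[0,0,0]],[[0,0,0],[0,0,0]]]' > next.json && python3 drive.py next.json>/dev/null; python3 st.py l 0 6 -2; for i in 1 2 3; do echo '[[[0,-0.0006,0.0016],[0,0,0]],[[0,0,0],[0,0,0]],[[0,0,0],[0,0,0]]]' > next.json && python3 drive.py next.json>/dev/null; python3 st.py|tail -1; done
```

```text
t 9.27 lean 20.00 deg rotvec err [-0.35 -0.    0.  ]
E(v,u,z)mm [ 0.05 -3.23  4.59] low [0.05 6.17 1.17] F(v,u,z) [-0.17  0.   -3.08] M [ 0.33 -0.01 -0.  ] op 0.0155
tool delta mm [-0.05 -0.92  3.04]
E(v,u,z)mm [-0.04 -3.33  3.47] low [-0.04  6.07  0.05] F(v,u,z) [ 0.4   0.43 -2.64] M [0.33 0.   0.04] op 0.0153
E(v,u,z)mm [-0.04 -3.29  2.42] low [-0.04  6.11 -1.  ] F(v,u,z) [-1.45 -0.14 -3.3 ] M [ 0.34 -0.02  0.  ] op 0.0151
E(v,u,z)mm [-0.06 -3.31  1.48] low [-0.06  6.09 -1.94] F(v,u,z) [-0.26 -0.73 -2.81] M [ 0.32 -0.02 -0.07] op 0.0153
```

To row units: 0.0007 m is 0.0012, -0.00025 m is -0.0004.

```bash
for i in 1 2 3; do echo '[[[0,-0.0004,0.0012],[0,0,0]],[[0,0,0],[0,0,0]],[[0,0,0],[0,0,0]]]' > next.json && python3 drive.py next.json>/dev/null; python3 st.py|tail -1; done
```

```text
E(v,u,z)mm [-0.03 -3.33  0.77] low [-0.03  6.07 -2.65] F(v,u,z) [-0.04  0.43 -2.95] M [ 0.31 -0.    0.02] op 0.0154
E(v,u,z)mm [-0.02 -3.34  0.02] low [-0.02  6.06 -3.4 ] F(v,u,z) [-0.26 -0.14 -2.58] M [ 0.36 -0.04 -0.02] op 0.0152
E(v,u,z)mm [ 0.03 -3.4  -0.65] low [ 0.03  5.99 -4.07] F(v,u,z) [-0.12 -0.74 -2.25] M [ 0.25 -0.09  0.09] op 0.0153
```

To row units: -0.00066 m is -0.0011, -0.00024 m is -0.0004.

```bash
for i in 1 2 3 4 5; do echo '[[[0,-0.0011,-0.0004],[0,0,0]],[[0,0,0],[0,0,0]]]' > next.json && python3 drive.py next.json>/dev/null; python3 st.py|tail -1; done
```

```text
E(v,u,z)mm [-0.03 -2.57 -0.7 ] low [-0.03  6.83 -4.11] F(v,u,z) [ 0.3  -0.43 -2.6 ] M [ 0.29 -0.14  0.02] op 0.0151
E(v,u,z)mm [-0.02 -1.83 -0.67] low [-0.02  7.57 -4.09] F(v,u,z) [ 0.37 -0.07 -1.97] M [ 0.3  -0.06 -0.03] op 0.0151
E(v,u,z)mm [ 0.   -1.28 -0.6 ] low [ 0.    8.12 -4.02] F(v,u,z) [ 1.23 -0.61 -2.41] M [ 0.18 -0.14  0.04] op 0.0150
E(v,u,z)mm [ 0.03 -0.89 -0.41] low [ 0.03  8.51 -3.84] F(v,u,z) [ 0.91 -1.16 -1.99] M [-0.01 -0.16  0.07] op 0.0153
E(v,u,z)mm [ 0.05 -0.51 -0.25] low [ 0.05  8.88 -3.68] F(v,u,z) [ 1.13 -3.05 -3.14] M [-0.34 -0.28  0.04] op 0.0151
```

```bash
echo '[[[0,0.0016,0.0006],[0,0,0]],[[0,0,0],[0,0,0]]]' > next.json && python3 drive.py next.json>/dev/null; python3 st.py|tail -1; for i in 1 2 3 ; do echo '[[[0.0007,0,0],[0,0,0]],[[0,0,0],[0,0,0]]]' > next.json && python3 drive.py next.json>/dev/null; python3 st.py|tail -1; done;echo; echo '[[[-0.002,0,0],[0,0,0]],[[0,0,0],[0,0,0]]]' > next.json && python3 drive.py next.json>/dev/null;python3 st.py|tail -1; for i in 1 2 3; do echo '[[[-0.0007,0,0],[0,0,0]],[[0,0,0],[0,0,0]]]' > next.json && python3 drive.py next.json>/dev/null; python3 st.py|tail -1; done
```

```text
E(v,u,z)mm [ 0.02 -0.98 -0.51] low [ 0.02  8.42 -3.93] F(v,u,z) [ 0.68 -1.17 -1.71] M [-0.12 -0.15  0.11] op 0.0155
E(v,u,z)mm [ 0.27 -0.9  -0.6 ] low [ 0.27  8.5  -4.02] F(v,u,z) [-0.05 -2.1  -1.55] M [-0.08 -0.   -0.04] op 0.0152
E(v,u,z)mm [ 0.62 -0.84 -0.67] low [ 0.62  8.55 -4.09] F(v,u,z) [ 0.75 -1.38 -2.29] M [-0.04  0.15 -0.01] op 0.0150
E(v,u,z)mm [ 1.02 -0.85 -0.7 ] low [ 1.02  8.54 -4.12] F(v,u,z) [-0.3  -1.67 -1.79] M [-0.09  0.21 -0.07] op 0.0153

E(v,u,z)mm [ 0.15 -0.86 -0.69] low [ 0.15  8.53 -4.11] F(v,u,z) [ 0.62 -2.01 -2.6 ] M [-0.15 -0.23  0.06] op 0.0153
E(v,u,z)mm [-0.1  -0.85 -0.67] low [-0.1   8.55 -4.09] F(v,u,z) [ 1.13 -2.48 -1.97] M [-0.09 -0.5   0.17] op 0.0154
E(v,u,z)mm [-0.43 -0.86 -0.65] low [-0.43  8.53 -4.07] F(v,u,z) [ 3.51 -1.6  -2.41] M [-0.08 -0.82  0.27] op 0.0152
E(v,u,z)mm [-0.71 -0.88 -0.61] low [-0.71  8.52 -4.03] F(v,u,z) [ 5.61 -1.62 -1.62] M [-0.1  -1.1   0.36] op 0.0152
```

To row units: 0.0013 m is 0.0022, 0.0006 m is 0.001.

```bash
echo '[[[0.0022,0.001,0.0003],[0,0,0]],[[0,0,0],[0,0,0]],[[0,0,0],[0,0,0]]]' > next.json && python3 drive.py next.json>/dev/null; python3 st.py|tail -1; echo '[[[0,0.0167,0.001],[0.0139,0,0]],[[0,0.0167,0.001],[0.0139,0,0]],[[0,0,0],[0,0,0]],[[0,0,0],[0,0,0]],[[0,0,0],[0,0,0]]]' > next.json && python3 drive.py next.json>/dev/null;python3 st.py e 0.6 -1.5 -1.5
```

```text
E(v,u,z)mm [-0.12 -1.21 -0.84] low [-0.12  8.19 -4.26] F(v,u,z) [ 1.18 -0.14 -1.82] M [ 0.2  -0.3   0.11] op 0.0153
t 13.60 lean 15.02 deg rotvec err [-0.26 -0.    0.  ]
E(v,u,z)mm [-0.08 -1.18 -1.87] low [-0.08  8.48 -4.46] F(v,u,z) [ 0.53 -1.79 -3.18] M [-0.17 -0.31  0.09] op 0.0152
tool delta mm [ 0.68  0.4  -0.28]
```

To row units: 0.0006 m is 0.001, 0.0005 m is 0.0008.

```bash
echo '[[[0.001,0.0008,0],[0,0,0]],[[0,0,0],[0,0,0]],[[0,0,0],[0,0,0]]]' > next.json && python3 drive.py next.json>/dev/null; python3 st.py|tail -1; echo '[[[0,0.0167,0.0007],[0.0139,0,0]],[[0,0.0167,0.0007],[0.0139,0,0]],[[0,0,0],[0,0,0]],[[0,0,0],[0,0,0]],[[0,0,0],[0,0,0]]]' > next.json && python3 drive.py next.json>/dev/null;python3 st.py e 0.6 -1.4 -2.3
```

```text
E(v,u,z)mm [ 0.48 -1.38 -1.59] low [ 0.48  8.28 -4.17] F(v,u,z) [-0.02 -0.36 -2.22] M [ 0.2  -0.03  0.01] op 0.0152
t 14.27 lean 10.07 deg rotvec err [-0.18 -0.    0.  ]
E(v,u,z)mm [ 0.62 -1.78 -1.78] low [ 0.62  8.07 -3.53] F(v,u,z) [-0.88  0.   -2.6 ] M [ 0.08  0.04 -0.02] op 0.0152
tool delta mm [-0.02 -0.46  0.44]
```

To row units: 0.0004 m is 0.0007, -0.0003 m is -0.0005.

```bash
echo '[[[0,-0.0005,0.0007],[0,0,0]],[[0,0,0],[0,0,0]],[[0,0,0],[0,0,0]]]' > next.json && python3 drive.py next.json>/dev/null; python3 st.py|tail -1; echo '[[[0,0.0167,0.0007],[0.0139,0,0]],[[0,0.0167,0.0007],[0.0139,0,0]],[[0,0,0],[0,0,0]],[[0,0,0],[0,0,0]],[[0,0,0],[0,0,0]]]' > next.json && python3 drive.py next.json>/dev/null;python3 st.py e 0.6 -1.2 -3
```

```text
E(v,u,z)mm [ 0.66 -1.19 -2.35] low [ 0.66  8.66 -4.08] F(v,u,z) [ 0.75 -0.01 -2.84] M [ 0.09 -0.    0.06] op 0.0150
t 14.93 lean 5.05 deg rotvec err [-0.09 -0.    0.  ]
E(v,u,z)mm [ 0.68 -1.33 -2.87] low [ 0.68  8.63 -3.75] F(v,u,z) [-0.41 -0.67 -2.33] M [ 0.02  0.   -0.02] op 0.0153
tool delta mm [-0.08 -0.14  0.11]
```

To row units: 0.01 m is 0.0167, 0.0004 m is 0.0007, 0.0436 rad is 0.0139.

```bash
echo '[[[0,0.0167,0.0007],[0.0139,0,0]],[[0,0.0167,0.0007],[0.0139,0,0]],[[0,0,0],[0,0,0]],[[0,0,0],[0,0,0]],[[0,0,0],[0,0,0]]]' > next.json && python3 drive.py next.json>/dev/null;python3 st.py; for i in 1 2 3; do echo '[[[0,0,0.0017],[0,0,0]],[[0,0,0],[0,0,0]],[[0,0,0],[0,0,0]]]' > next.json && python3 drive.py next.json>/dev/null; python3 st.py|tail -1; done
```

```text
t 15.35 lean 0.09 deg rotvec err [-0. -0.  0.]
E(v,u,z)mm [ 0.69 -1.17 -3.09] low [ 0.69  8.83 -3.11] F(v,u,z) [ 0.15  0.04 -3.13] M [-0.03  0.    0.02] op 0.0152
E(v,u,z)mm [ 0.71 -1.22 -3.78] low [ 0.71  8.78 -3.79] F(v,u,z) [-0.39  1.12 -2.59] M [-0.06 -0.07 -0.03] op 0.0154
E(v,u,z)mm [ 0.68 -1.37 -4.94] low [ 0.68  8.63 -4.94] F(v,u,z) [ 0.14  0.34 -2.46] M [-0.06 -0.03  0.01] op 0.0155
E(v,u,z)mm [ 0.65 -1.43 -6.  ] low [ 0.65  8.57 -6.  ] F(v,u,z) [ 0.16 -0.11 -2.5 ] M [-0.05 -0.04  0.  ] op 0.0153
```

The rows are not in the units I measure in: shifts go in shares of 0.6 m and turns go in shares of pi rad. I convert before sending: 0.002 m is 0.0033.

```bash
for i in 1 2 3 4; do echo '[[[0,0,0.0033],[0,0,0]],[[0,0,0.0033],[0,0,0]],[[0,0,0],[0,0,0]]]' > next.json && python3 drive.py next.json>/dev/null; python3 st.py|tail -1; done; python3 st.py|head -1
```

```text
E(v,u,z)mm [  0.64  -1.16 -10.5 ] low [  0.64 -11.16 -10.51] F(v,u,z) [ 0.74  0.47 -2.28] M [-0.05  0.02  0.03] op 0.0151
E(v,u,z)mm [  0.65  -1.19 -14.47] low [  0.65 -11.19 -14.48] F(v,u,z) [-0.32 -0.3  -2.66] M [-0.05 -0.02  0.  ] op 0.0149
E(v,u,z)mm [  0.66  -1.18 -18.41] low [  0.66 -11.18 -18.42] F(v,u,z) [ 0.99 -0.39 -3.45] M [-0.04  0.02  0.01] op 0.0153
E(v,u,z)mm [  0.64  -1.2  -22.41] low [  0.64 -11.2  -22.41] F(v,u,z) [-0.29 -0.31 -3.7 ] M [ 0.02  0.01 -0.  ] op 0.0152
t 17.10 lean -0.02 deg rotvec err [ 0. -0.  0.]
```

To row units: 0.002 m is 0.0033.

```bash
for i in 1 2 3 4; do echo '[[[0,0,0.0033],[0,0,0]],[[0,0,0.0033],[0,0,0]],[[0,0,0],[0,0,0]]]' > next.json && python3 drive.py next.json>/dev/null; python3 st.py|tail -1; done; for i in 1 2 3; do echo '[[[0,0,0.0007],[0,0,0]],[[0,0,0],[0,0,0]]]' > next.json && python3 drive.py next.json>/dev/null; python3 st.py|tail -1; done
```

```text
E(v,u,z)mm [  0.68  -1.25 -26.39] low [  0.68 -11.25 -26.39] F(v,u,z) [-0.84  0.22 -2.25] M [-0.08 -0.01 -0.03] op 0.0154
E(v,u,z)mm [  0.66  -1.23 -30.43] low [  0.66 -11.23 -30.44] F(v,u,z) [-0.62  0.63 -3.1 ] M [-0.03  0.    0.02] op 0.0149
E(v,u,z)mm [  0.67  -1.24 -34.42] low [  0.67 -11.24 -34.42] F(v,u,z) [-0.15  0.09 -1.83] M [-0.02 -0.    0.06] op 0.0149
E(v,u,z)mm [  0.66  -1.26 -38.39] low [  0.66 -11.26 -38.39] F(v,u,z) [-0.24  0.13 -2.25] M [-0.02 -0.02  0.05] op 0.0150
E(v,u,z)mm [  0.68  -1.47 -38.37] low [  0.68   8.53 -38.37] F(v,u,z) [ 0.12  0.14 -2.22] M [-0.03 -0.05 -0.05] op 0.0156
E(v,u,z)mm [  0.7   -1.47 -38.69] low [  0.7    8.53 -38.69] F(v,u,z) [-0.71  0.5  -2.69] M [ 0.01 -0.06 -0.01] op 0.0155
E(v,u,z)mm [  0.66  -1.46 -39.11] low [  0.66   8.54 -39.11] F(v,u,z) [ 0.41 -1.   -2.54] M [ 0.03 -0.05  0.  ] op 0.0153
```

To row units: 0.0004 m is 0.0007.

```bash
for i in 1 2 3 4 5 6; do echo '[[[0,0,0.0007],[0,0,0]],[[0,0,0],[0,0,0]]]' > next.json && python3 drive.py next.json>/dev/null; python3 st.py|tail -1; done
```

```text
E(v,u,z)mm [  0.64  -1.46 -39.54] low [  0.64   8.54 -39.55] F(v,u,z) [ 0.64 -0.06 -2.3 ] M [-0.04  0.01  0.02] op 0.0154
E(v,u,z)mm [  0.67  -1.48 -39.96] low [  0.67   8.52 -39.96] F(v,u,z) [-0.27  0.78 -3.01] M [-0.02  0.01  0.03] op 0.0156
E(v,u,z)mm [  0.66  -1.46 -40.01] low [  0.66   8.54 -40.02] F(v,u,z) [-0.3   1.89  0.09] M [ 0.17  0.03 -0.06] op 0.0151
E(v,u,z)mm [  0.68  -1.49 -40.05] low [  0.68   8.51 -40.06] F(v,u,z) [-0.48  2.55  3.79] M [ 0.39 -0.01  0.04] op 0.0152
E(v,u,z)mm [  0.68  -1.57 -40.04] low [  0.68   8.43 -40.06] F(v,u,z) [0.48 4.02 7.13] M [0.6  0.07 0.01] op 0.0153
E(v,u,z)mm [  0.68  -1.56 -40.09] low [  0.68   8.44 -40.1 ] F(v,u,z) [0.62 4.95 9.28] M [ 0.76  0.05 -0.01] op 0.0150
```

The collar is seated: the end is at -40.0 mm with about 9 N upward. I'll unload it, release the grip and retreat.

To row units: -0.0012 m is -0.002.

```bash
echo '[[[0,0,-0.002],[0,0,0]],[[0,0,0],[0,0,0]]]' > next.json && python3 drive.py next.json>/dev/null; python3 st.py|tail -1; echo '[[[0,0,0],[0,0,0]],[[0,0,0],[0,0,0]],[[0,0,0],[0,0,0]],[[0,0,0],[0,0,0]],[[0,0,0],[0,0,0]],[[0,0,0],[0,0,0]]]' > next.json && python3 drive.py next.json 0.06; python3 st.py; echo '[[[0,0,-0.0083],[0,0,0]],[[0,0,-0.025],[0,0,0]],[[0,0,-0.05],[0,0,0]],[[0,0,-0.05],[0,0,0]],[[0,0,-0.05],[0,0,0]],[[0,0,-0.0333],[0,0,0]],[[0,0,0],[0,0,0]],[[0,0,0],[0,0,0]]]' > next.json && python3 drive.py next.json
python3 - <<'E'
from cell import robot, optics
import cv2,numpy as np
a=optics.read_camera("wrist");b=optics.read_camera("side");t=optics.read_camera("top")
f=lambda c,x,y,w,h,k:cv2.resize(c["image"][y:y+h,x:x+w,::-1],None,fx=k,fy=k,interpolation=cv2.INTER_CUBIC)
cv2.imwrite("pics/end.png",np.vstack([np.hstack([f(a,200,120,130,90,3),f(b,260,90,130,90,3)]),np.hstack([f(t,120,130,195,135,2),f(b,130,200,195,135,2)])]))
E
```

```text
E(v,u,z)mm [  0.66  -1.5  -40.02] low [  0.66   8.5  -40.03] F(v,u,z) [-0.28  1.6   3.65] M [ 0.37  0.01 -0.01] op 0.0152
time: 20.27
tool_pos: [0.5858, -0.177, 0.3192]
tool_rot: [3.141, 0.0, 1.11]
contact_force: [0.1, -0.9, -0.2]
opening: 0.0502
grip_force: 0.0
t 20.27 lean 0.02 deg rotvec err [-0. -0.  0.]
E(v,u,z)mm [  0.66  -1.51 -40.41] low [  0.66   8.49 -40.41] F(v,u,z) [-0.77 -0.5  -0.17] M [-0.06  0.   -0.04] op 0.0502
time: 20.93
tool_pos: [0.5856, -0.1769, 0.4508]
tool_rot: [3.138, -0.0, 1.11]
contact_force: [-0.1, 0.1, 0.4]
opening: 0.0602
grip_force: 0.0
```

View pics/end.png

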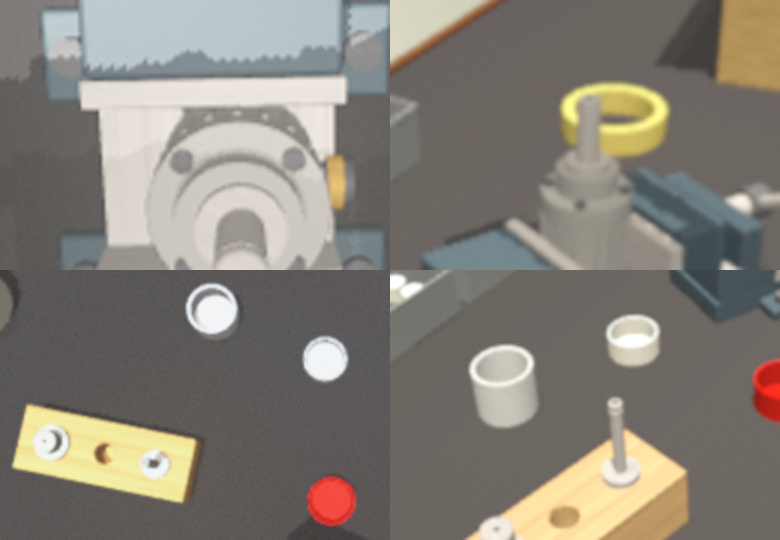

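The final views show the shaft upright with its collar flat on the boss, at side crop (588,160). The middle hole is empty and everything else is where it was.

```bash
python3 -c "
from cell import robot, optics
print(robot.hand_in())"
```

```text
the job is handed in; nothing more can be done
None
```

The output shaft was started edge-first, straightened and slid fully home in the housing bore with its collar flat on the boss, then released; the other shafts, caps and can were left untouched, and the job was handed in at about 21 s (the judge returned no verdict).

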